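Set the dose and step the well plate on by three turns

ROBOT

A 7-joint arm with a two-finger parallel gripper is mounted at the origin on the work surface. World frame = base frame: x ahead of the robot, y to its left, z up, the work surface at z = 0. Lengths are in m, angles in rad, forces in N, time in s.
With the tool pointing down it reaches from about 0.35 to 0.9 m from the base axis. Payload 8.1 kg.
Tool frame: the origin (TCP) lies between the finger pads; the fingertips stand 25 mm ahead of it and the grasp point (between the pads) lies 6 mm ahead of it; z points along the fingers, y is the direction in which the jaws open and shut (so a half turn about z gives the same grasp; the last joint's range is limited). The gripper opens to 92 mm and grips with 3 to 60 N. Pads are 19 mm wide; open, the fingers measure 130 mm over their backs; the gripper's body (75 mm by 190 mm) begins 47 mm behind the grasp point.
Start: joints at [1.217, 0.434, 0.025, 1.573, -0.012, 1.134, -0.075], TCP at [0.155, -0.605, 0.252] pointing down, gripper open.
Joint ranges: [-2.62, 2.62], [-0.44, 2.09], [-1.27, 1.32], [0.08, 2.57], [-1.32, 4.46], [0.12, 2], [-2.74, 2.74]. Speed limits (rad/s): [2.22, 2.22, 3.01, 3.01, 3.14, 3.14, 3.14].

INTERFACE

Orientations are given as a rotation vector (axis times angle).
In Python, from cell import * gives the robot as it stands.
- The arm moves only by the shell command python3 -m jog 'ROWS' [FORCE]. ROWS is JSON, one flat list of numbers, 5 for each row, row after row: the finger opening in mm, from 0 to 91.8, then the shift along the tool's x, y, z in units of 40 mm (1.0 is 40 mm), then the turn about the tool's z in units of 6 degrees (1.0 is 6 degrees). A call has 1 to 20 rows; each row shifts and turns the pose as measured when the row begins, along the tool's axes as they then stand; what a row does not reach is not made up. A row lasts 1/12 s, in which the tool goes at most 41.7 mm and 7.16 degrees, less where a joint would pass 70% of its speed; a pose out of reach is approached as far as the arm can. A call is refused whole if a number of a shift passes 1 or a number of a turn 1, either way. A call with a gripper value outside its range is refused whole. The fingers move at their own pace and stop on an object; FORCE is the grip in N (left out, the last holds). Time passes only in rows, so rows that do not move let the fingers close. It gives the time, the measured TCP pose, the force and the opening at its end, in the units of the state.
- observe(): the state, without advancing time (a new reading comes with each control period).
- get_image(name): name is "side" or "top" or "wrist"; returns the picture (384x512x3 uint8, red, green, blue); there is no depth.
- camera_params(name): a dict with "intrinsics" (3x3 intrinsics, pixels), "xyz" and "orientation" of the camera in the world. Camera axes: x right, y down, z forward; pixel columns grow to the right and rows downward; lengths in m; the calibration is good to about 2 mm. A picture is of the moment at which its call begins: read the wrist's pose just before it. camera_params takes no time and is no camera call; for the wrist camera it gives the pose at the moment of the call.
- sign_off(): hands the job in, once; it reports no verdict.
The state is a dict: "clock": time; "joints": joint angles; "dq": joint speeds; "joint_efforts": joint torques, N m; "position": TCP position; "ee_rot": TCP orientation; "force": force on the tool from outside, world axes, zero at the start; "ft_torque": the same for the moment, N m; "width": opening from 0.0 (shut) to 1.0 (fully open).
Only numpy, scipy, OpenCV 4.12 (cv2) and the standard library are available. Lean on these libraries where they do the work, as an engineer would, in place of code of your own. Each camera call takes 0.05 s, during which the arm holds its last target. There are 200 camera calls.

TASK

First roll the blue dose wheel on the plate stepper until the digit 4 stands centred in its window. Then turn the crank clockwise (seen from above) up to the red mark on the gearbox and from there exactly three more full turns, stopping with the arm at the mark without overrunning it. Let go, and leave the other things on the bench where they are.

Things in the scene. Friction and masses are not known exactly. Their poses are not given: they have to be found in the camera images.
- station: Plate stepper fixed on the bench: aluminium base 250 (x) x 320 (y) x 12 mm. Origin: centre of its underside; z up, x away from the robot's side, y to the left. Near side: white gearbox with crank (left), grey console with dose wheel (right). Far side (x over 20): a well plate that the crank moves 9 mm a turn under a blue bridge (y -27 to 7, top 108 high); no need to touch it
- crank_axis (a point): The crank's vertical axis, at the underside of its hub, 88 mm above the bench, fixed to the station at x -60, y +75, over the middle of the white gearbox (90 x 110, top 85 mm above the bench)
- knob_top (a point): Centre of the top of the crank's upright black knob: 22 mm across, 45 mm tall (foot 102, top 147 mm above the bench), 50 mm from the crank axis on a flat steel arm whose top is 101 mm above the bench. The knob spins freely on its pin, so it can be held without turning the hand as it goes round
- crank (a joint): Crank angle in rad, counting on over many turns, growing clockwise seen from above. At 0 and every whole turn (6.283) the arm points from its axis along the station's -x, at the red mark on the gearbox's near edge. Starts between -1.9 and -0.5, short of the mark. Friction of 0.08 N m holds it where it is left; no stop at the mark, no counter
- dosewheel (a joint): Angle of the blue dose wheel in rad: 0.628 (36 degrees) a digit; digit n is centred in the window at n x 0.628: 0 shows 0, 2.513 shows 4. Grows as the wheel's top rolls away from the robot (station +x). End stops at 0 and 9; no clicks between, light friction (0.03 N m) holds it. Starts between 0.1 and 1.8
- wheel_axis (a point): Centre of the knurled blue dose wheel: disc 60 mm across its ridges, 12 mm thick, on a level axle along the station's y, 55 mm above the bench, at station x -60, y -115. Its upper 20 mm stand clear of the grey console (90 x 130, centre x -60, y -85, top 65 high): push the rim by its ridges or pinch its two flat faces
- window (a point): Centre of the digit window (15 mm along x, 22 mm along y), top of its black frame (71 x 32, 83 mm above the bench), left of the dose wheel; frame begins 48 mm from the wheel's left face. The black digit on the white drum below reads upright from the robot's side; red ticks mark its middle
- tip_box: Bystander, loose: grey tip box with orange lid, 87 x 122 x 67 high mm; origin at its underside
- spare_plate: Bystander, loose: loose spare well plate lying on the bench, 86 x 128 x 18 high mm; origin at its underside
- tape_roll: Bystander, loose: yellow tape roll lying flat, 70 across, 19 high mm; origin at its underside
- jar: Bystander, loose: small clear jar with white cap, 52 across, 60 high mm; origin at its underside
- marker: Bystander, loose: black and red marker pen, 138 long, 12 thick mm; origin at its underside

How it is judged:
By the outcome, as a careful person would: the job done as asked, in the order asked, and still so for the second after the job is handed in, with the robot touching nothing.
It also fails if it takes over 72 s, if anything falls off the work surface, if the arm or the gripper's body presses on something with over 40 N, if the wrist force passes 120 N, or if a joint passes its speed limit or range.

## Working session

There is one attempt and no reset: what is moved stays moved. The work goes in short steps, Python scripts to look and compute and a shell command to move; the robot and the scene stay as the last step left them, time stands still between calls to the robot, and variables do not carry over. Pictures are saved under pics/ and viewed, about 8 in all and at most 12, crops included, and the job is handed in when it is done.

```bash
mkdir -p pics; ls; python3 - <<'E'
from cell import *
import cv2,numpy as np
s=observe();print({k:np.round(v,3).tolist() for k,v in s.items()})
ims=[]
for n in("top","side","wrist"):
    im=get_image(n)[:,:,::-1];cv2.imwrite(f"pics/{n}0.png",im);ims.append(im)
    p=camera_params(n);print(n,{k:np.round(v,4).tolist() for k,v in p.items()})
cv2.imwrite("pics/a.png",cv2.resize(ims[0],(800,600),interpolation=cv2.INTER_CUBIC))
cv2.imwrite("pics/b.png",cv2.resize(np.hstack(ims[1:]),(800,300)))
E
```

```text
pics
{'clock': 0.0, 'joints': [1.217, 0.435, 0.025, 1.574, -0.012, 1.134, -0.075], 'dq': [0.0, -0.001, 0.0, -0.001, -0.0, -0.001, 0.001], 'joint_efforts': [0.001, -66.784, 0.986, -31.447, -0.06, 0.043, 0.0], 'position': [0.155, -0.605, 0.251], 'ee_rot': [-3.115, -0.393, 0.001], 'force': [-0.462, -0.031, 0.815], 'ft_torque': [0.002, 0.01, 0.01], 'width': 1.002}
top {'intrinsics': [[417.7314, 0.0, 256.7801], [0.0, 417.7314, 187.175], [0.0, 0.0, 1.0]], 'xyz': [0.4725, 0.0286, 1.1223], 'orientation': [-2.1793, 2.1587, -0.0567]}
side {'intrinsics': [[485.7759, 0.0, 244.2866], [0.0, 485.7759, 195.617], [0.0, 0.0, 1.0]], 'xyz': [0.517, -0.703, 0.8918], 'orientation': [-2.378, 0.0912, -0.0246]}
wrist {'intrinsics': [[302.9832, 0.0, 252.0747], [0.0, 302.9832, 189.1422], [0.0, 0.0, 1.0]], 'xyz': [0.2345, -0.5855, 0.3836], 'orientation': [2.2809, -1.7713, -0.2753]}
```

View pics/a.png

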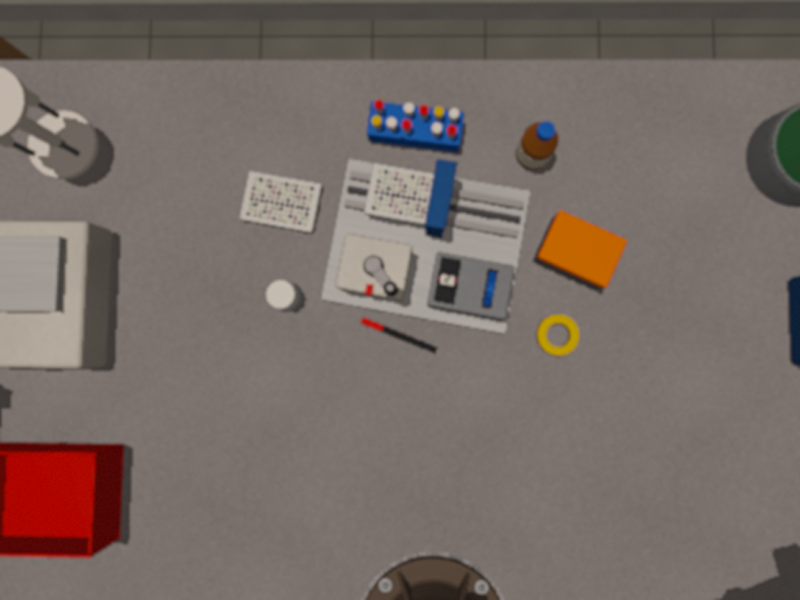

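View pics/b.png

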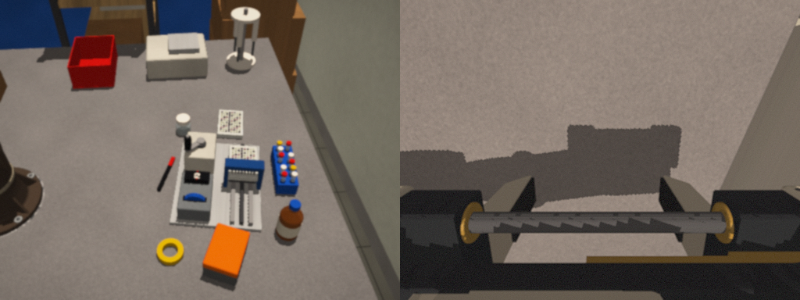

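Top view (800x600): station base corners at about (348,160), (529,190), (506,331), (322,300). The crank axis is at (374,265), knob (391,289), red mark (369,290), wheel (490,288) and window (448,281). The crank is short of the mark, as stated. Next I measure these in two views.

```bash
cat > h.py <<'E'
import cv2,numpy as np
from scipy.spatial.transform import Rotation as R
def ray(p,uv):
    K=np.array(p["intrinsics"]);d=np.linalg.solve(K,[uv[0],uv[1],1.]);return np.array(p["xyz"]),R.from_rotvec(p["orientation"]).apply(d)
def onz(p,uv,z):
    o,d=ray(p,uv);return o+d*(z-o[2])/d[2]
def tri(a,b):
    A=np.zeros((3,3));y=np.zeros(3)
    for o,d in(a,b):
        d=d/np.linalg.norm(d);P=np.eye(3)-np.outer(d,d);A+=P;y+=P@o
    x=np.linalg.solve(A,y);return x,[np.linalg.norm(np.cross(x-o,d/np.linalg.norm(d))) for o,d in(a,b)]
def proj(p,X):
    c=R.from_rotvec(p["orientation"]).inv().apply(np.array(X)-p["xyz"]);u=np.array(p["intrinsics"])@c;return u[:2]/u[2]
def blobs(im,lo,hi,roi,amin=10):  # bgr im; roi x0,y0,x1,y1
    x0,y0,x1,y1=roi;m=cv2.inRange(cv2.cvtColor(im,cv2.COLOR_BGR2HSV),np.array(lo),np.array(hi))
    k=np.zeros_like(m);k[y0:y1,x0:x1]=m[y0:y1,x0:x1]
    n,_,st,c=cv2.connectedComponentsWithStats(k);return [(c[i].round(1),st[i].tolist()) for i in range(1,n) if st[i,4]>=amin]
E
python3 - <<'E'
from h import *
from cell import camera_params
pt,ps=camera_params("top"),camera_params("side")
T,S=cv2.imread("pics/top0.png"),cv2.imread("pics/side0.png")
print("base",[onz(pt,np.array(c)/1.5625,.012).round(3).tolist() for c in((348,160),(529,190),(506,331),(322,300))])
bt=blobs(T,(100,120,40),(130,255,255),(200,90,345,215));bs=blobs(S,(100,120,40),(130,255,255),(220,170,345,290))
print("blue",bt,bs)
print("red",blobs(T,(0,120,80),(8,255,255),(215,170,260,215),4),blobs(S,(0,120,80),(8,255,255),(225,160,280,240),4))
print("dark",blobs(T,(0,0,0),(180,255,60),(235,170,330,210),8),blobs(S,(0,0,0),(180,255,60),(225,160,280,240),8))
a=cv2.resize(T[140:220,200:340],None,fx=5.7,fy=5.7,interpolation=cv2.INTER_CUBIC)
cv2.imwrite("pics/c.png",a)
b=cv2.resize(S[150:295,210:340],None,fx=4.1,fy=4.1,interpolation=cv2.INTER_CUBIC);cv2.imwrite("pics/d.png",b)
E
```

```text
base [[0.79, 0.153, 0.012], [0.738, -0.16, 0.012], [0.495, -0.12, 0.012], [0.545, 0.193, 0.012]]
blue [(array([273.4,  92. ]), [238, 90, 57, 7, 230]), (array([281.7, 126.1]), [273, 103, 19, 48, 558]), (array([313. , 184.3]), [309, 173, 8, 23, 111])] [(array([313.1, 214.2]), [287, 203, 51, 39, 787]), (array([248.9, 252.2]), [235, 247, 28, 11, 222])]
red [(array([235.7, 185.1]), [233, 182, 6, 7, 29]), (array([237.9, 207.2]), [231, 203, 15, 9, 72])] [(array([252.5, 218.7]), [251, 218, 4, 2, 6])]
dark [(array([287.6, 172.1]), [281, 170, 13, 7, 60]), (array([284.6, 187.7]), [279, 182, 13, 12, 118]), (array([251. , 186.8]), [248, 184, 6, 5, 16])] [(array([239.7, 183.6]), [236, 174, 8, 19, 122]), (array([256.4, 187.2]), [254, 186, 7, 3, 10]), (array([251.6, 227.1]), [236, 218, 32, 18, 418])]
```

View pics/d.png

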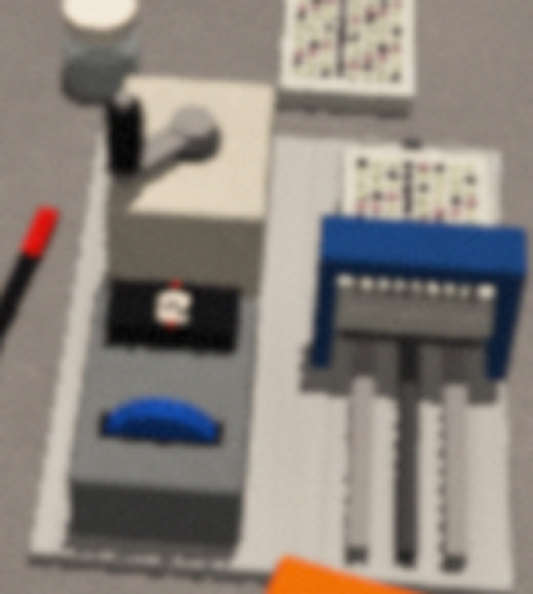

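Side view (crop): the window shows something like a 2. The crank arm points from its hub toward the near-right, and the wheel stands in its slot.

```bash
cat >> h.py <<'E'
YAW=-0.162;C=np.array([.642,.0165])
Rs=lambda:np.array([[np.cos(YAW),-np.sin(YAW)],[np.sin(YAW),np.cos(YAW)]])
def tost(X): return np.r_[Rs().T@(np.array(X[:2])-C),X[2]]
def towo(X): return np.r_[Rs()@np.array(X[:2])+C,X[2]]
E
python3 - <<'E'
from h import *
from cell import *
pt,ps,pw=[camera_params(n) for n in("top","side","wrist")];s=observe()
w=tri(ray(pt,(313,184.3)),ray(ps,(248.9,252.2)));print("wheel",w[0],np.round(w[1],4),"st",tost(w[0]))
k=tri(ray(pt,(391/1.5625,289/1.5625)),ray(ps,(210+124/4.1,150+103/4.1)));print("knob",k[0],np.round(k[1],4),"st",tost(k[0]))
a=tri(ray(pt,(374/1.5625,263/1.5625)),ray(ps,(210+197/4.1,150+118/4.1)));print("hub",a[0],np.round(a[1],4),"st",tost(a[0]))
m=onz(pt,(235.7,185.1),.085);print("mark st",tost(m))
wi=tri(ray(pt,(448/1.5625,281/1.5625)),ray(ps,(210+173/4.1,150+308/4.1)));print("win",wi[0],np.round(wi[1],4),"st",tost(wi[0]))
Rt=R.from_rotvec(s["ee_rot"]);print("tool",Rt.as_matrix().round(3))
print("cam off in tool",Rt.inv().apply(np.array(pw["xyz"])-s["position"]),"axes in tool\n",(Rt.inv()*R.from_rotvec(pw["orientation"])).as_matrix().round(3))
E
```

```text
wheel [ 0.5641341  -0.08531017  0.06979793] [0.0008 0.0008] st [-0.06042518 -0.11303631  0.06979793]
knob [0.55612478 0.06981564 0.14627976] [0.0022 0.0022] st [-0.09335023  0.03876654  0.14627976]
hub [0.59969162 0.09884402 0.10332208] [0.0013 0.0013] st [-0.05503588  0.07444185  0.10332208]
mark st [-0.09734115  0.07745281  0.085     ]
win [ 0.57541105 -0.01871307  0.07799185] [0.0021 0.0021] st [-0.06003748 -0.0454923   0.07799185]
tool [[ 0.969  0.248 -0.   ]
 [ 0.248 -0.969  0.001]
 [-0.    -0.001 -1.   ]]
cam off in tool [ 0.08187374  0.00056612 -0.1324643 ] axes in tool
 [[-0.001 -0.953 -0.301]
 [ 1.    -0.001 -0.001]
 [ 0.    -0.301  0.953]]
```

All points agree with the text within about 4 mm. Moving to the station, with the tool axes turned onto the station axes.

```bash
python3 -m jog '[91.8,0,0,0,1, 91.8,0,0,0,1, 91.8,0,0,0,1, 91.8,0,0,0,0.94, 91.8,0.39,-0.86,0,0, 91.8,0.39,-0.86,0,0, 91.8,0.39,-0.86,0,0, 91.8,0.39,-0.86,0,0, 91.8,0.39,-0.86,0,0, 91.8,0.39,-0.86,0,0, 91.8,0.39,-0.86,0,0, 91.8,0.39,-0.86,0,0, 91.8,0.39,-0.86,0,0, 91.8,0.39,-0.86,0,0, 91.8,0.39,-0.86,0,0, 91.8,0.39,-0.86,0,0, 91.8,0.39,-0.86,0,0, 91.8,0.39,-0.86,0,0, 91.8,0.39,-0.86,0,0, 91.8,0.39,-0.86,0,0]'
cat >> h.py <<'E'
def st():
    from cell import observe
    s=observe();M=R.from_rotvec(s["ee_rot"]).as_matrix();p=tost(s["position"])
    yaw=np.arctan2(M[1,0],M[0,0])
    print("t %.2f st mm %s yaw err deg %.2f (needs turn units %.2f) F %s w %.1fmm"%(s["clock"],(p*1000).round(1),np.degrees(yaw-YAW),np.degrees(yaw-YAW)/6,np.round(s["force"],1),s["width"]*91.8));return p
E
python3 -c "from h import *;st()"
```

```text
clock: 1.82
position: [0.5077, -0.0943, 0.2459]
ee_rot: [-3.125, 0.315, 0.012]
force: [1.3, -0.4, -0.2]
width: 1.001
t 1.82 st mm [-114.7 -131.   245.9] yaw err deg -2.25 (needs turn units -0.37) F [ 1.3 -0.4 -0.2] w 91.9mm
```

```bash
python3 -m jog '[40,0.2,-0.6,0.4,-0.37, 40,0.1,-0.6,0.4,0, 40,0,-0.2,0.2,0, 40,0,0,0,0]' >/dev/null
cat > look.py <<'E'
from h import *
from cell import *
import sys
st();pw=camera_params("wrist");im=get_image("wrist")[:,:,::-1].copy()
n=sys.argv[1];cv2.imwrite(f"pics/{n}.png",im);import json;json.dump({k:np.array(v).tolist() for k,v in pw.items()},open(f"pics/{n}.json","w"))
X=lambda a:proj(pw,towo(a)).round(0)
print("win",X((-.06,-.045,.083)),"wheel",X((-.06,-.115,.085)),"axis",X((-.06,.075,.101)),"mark",X((-.103,.075,.085)))
E
python3 look.py w1; cp pics/w1.png pics/e.png
```

```text
t 2.15 st mm [-98.8 -61.9 204.7] yaw err deg 0.75 (needs turn units 0.13) F [-0.8 -0.6 -0.5] w 69.7mm
win [233. 146.] wheel [316. 148.] axis [ 79. 148.] mark [ 97. 194.]
```

View pics/e.png

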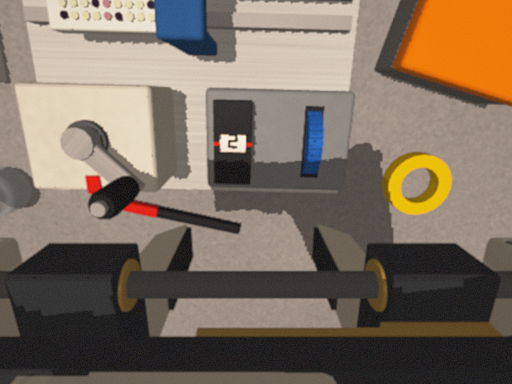

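The wrist view shows digit 2 near the ticks, at (233,143), with the wheel at (314,141). The wheel needs about +1.26 rad. Going to pinch the faces behind the wheel's top.

```bash
python3 -m jog '[40,0.35,0.65,0.3,0.13, 40,0.3,0.65,0.3,0, 40,0,0,0.7,0, 40,0,0,0.7,0, 40,0,0,0.5,0, 40,0,0,0,0]' >/dev/null; python3 -c "from h import *;st()"
```

```text
t 2.70 st mm [ -69.4 -127.3  107.4] yaw err deg -0.67 (needs turn units -0.11) F [-1.  -1.7  0.5] w 40.0mm
```

```bash
python3 -m jog '[40,-0.07,-0.33,0,-0.1, 40,0,0,0.33,0, 40,0,0,0,0, 40,0,0,0,0]' >/dev/null; python3 -c "from h import *;st()"
```

```text
t 3.03 st mm [ -71.1 -117.3   98.8] yaw err deg -0.36 (needs turn units -0.06) F [ 0.5 -0.1  1. ] w 40.2mm
```

```bash
python3 -m jog '[40,0,-0.09,0.12,0, 40,0,0,0,0, 24,0,0,0,0, 10,0,0,0,0, 6,0,0,0,0, 6,0,0,0,0, 6,0,0,0,0, 6,0,0,0,0]' 8 >/dev/null; python3 -c "from h import *;st()"
```

```text
t 3.70 st mm [ -68.8 -113.7   99. ] yaw err deg -0.37 (needs turn units -0.06) F [ 1.5  2.7 -0.5] w 11.9mm
```

```bash
python3 -m jog '[6,0.2,0,-0.02,0, 6,0.2,0,0,0, 6,0.2,0,0.03,0, 6,0.15,0,0.05,0, 6,0,0,0,0, 6,0,0,0,0]' 8 >/dev/null; python3 look.py w2; python3 - <<'E'
import cv2
im=cv2.imread("pics/w2.png");cv2.imwrite("pics/f.png",im)
E
```

```text
t 4.20 st mm [ -40.6 -114.    94.7] yaw err deg -0.37 (needs turn units -0.06) F [-2.6  1.   2.1] w 12.0mm
win [127. 286.] wheel [253. 288.] axis [-128.  310.] mark [-68. 353.]
```

View pics/f.png

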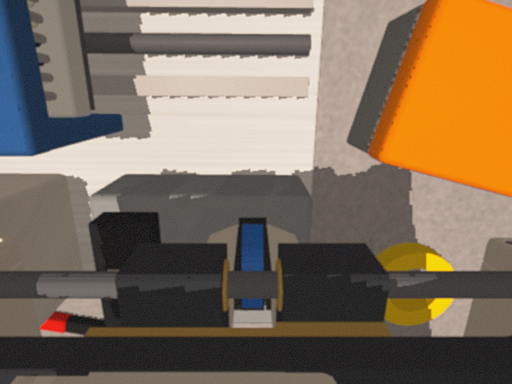

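The gripper hides the window, so I'm releasing and backing off to read it.

```bash
python3 -m jog '[30,0,0,0,0, 36,0,0,0,0, 40,0,0,-0.6,0, 40,-0.4,-0.2,-0.5,0, 40,-0.7,-0.3,-0.5,0, 40,-0.7,-0.25,0,0, 40,-0.1,0,0,0, 40,0,0,0,0, 40,0,0,0,0]' >/dev/null; python3 look.py w3; python3 - <<'E'
import cv2,json
import sys;sys.path.insert(0,'.')
from h import *
im=cv2.imread("pics/w3.png");p=json.load(open("pics/w3.json"))
u,v=proj(p,towo((-.06,-.045,.083))).astype(int)
v0,u0=max(0,v-50),max(0,u-60)
print(u0,v0);cv2.imwrite("pics/g.png",cv2.resize(im[v0:v0+100,u0:u0+120],None,fx=6,fy=6,interpolation=cv2.INTER_CUBIC))
E
```

```text
t 5.00 st mm [-114.5  -82.   162.6] yaw err deg -0.40 (needs turn units -0.07) F [-0.2 -0.5 -0.6] w 40.1mm
win [198. 137.] wheel [298. 137.] axis [  6. 142.] mark [ 37. 198.]
137 87
```

View pics/g.png

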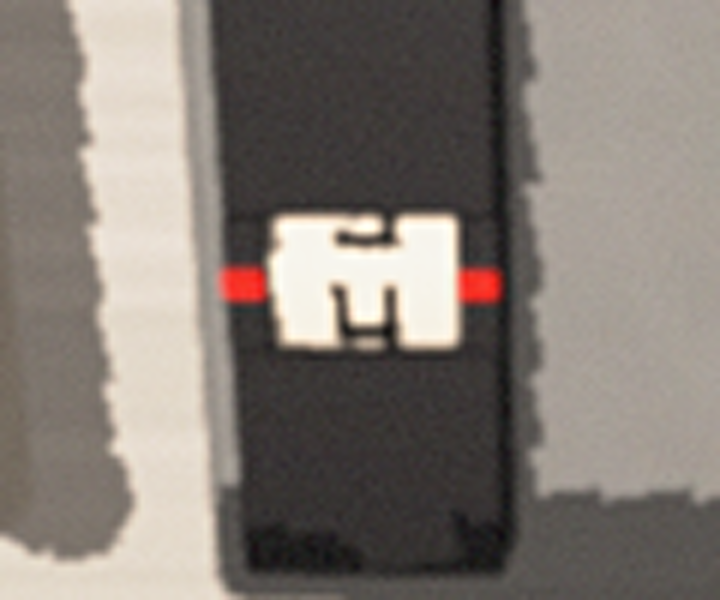

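The lower half of the window shows the top of a 4 (its crossbar about 45 px below the ticks) and the upper half shows the bottom of a 3. With a pitch of about 137 px, roughly 0.21 rad remains, or 5 mm at the pads.

```bash
python3 -m jog '[40,0.6,0.4,0.2,0, 40,0.6,0.4,0.4,0, 40,0.1,0,0.6,0, 40,0,0,0.4,0, 40,0,0,0,0, 40,0,0,0,0]' >/dev/null; python3 -c "from h import *;st()"
```

```text
t 5.55 st mm [ -52.2 -119.    96.3] yaw err deg -0.59 (needs turn units -0.10) F [ 0.1 -0.5  2.2] w 40.1mm
```

```bash
python3 -m jog '[40,-0.28,-0.13,0,0, 40,0,0,0,0, 24,0,0,0,0, 10,0,0,0,0, 6,0,0,0,0, 6,0,0,0,0, 6,0,0,0,0, 6,0,0,0,0]' 8 >/dev/null; python3 -c "from h import *;st()"
```

```text
t 6.22 st mm [ -59.8 -113.8   99.5] yaw err deg -0.62 (needs turn units -0.10) F [ 0.2 -0.  -3.2] w 12.0mm
```

```bash
python3 -m jog '[6,0.07,0,0,0, 6,0.05,0,0,0, 6,0,0,0,0, 6,0,0,0,0]' 8 >/dev/null; python3 -c "from h import *;st()"
```

```text
t 6.55 st mm [ -56.4 -113.8   99.2] yaw err deg -0.60 (needs turn units -0.10) F [-2.8  1.3  1.5] w 12.0mm
```

```bash
python3 -m jog '[6,0.06,0,0,0, 6,0,0,0,0, 6,0,0,0,0]' 8 >/dev/null; python3 -c "from h import *;st()";  python3 -m jog '[30,0,0,0,0, 36,0,0,0,0, 40,0,0,-0.6,0, 40,-0.4,-0.2,-0.5,0, 40,-0.7,-0.3,-0.5,0, 40,-0.3,-0.25,0,0, 40,-0.1,0,0,0, 40,0,0,0,0, 40,0,0,0,0]' >/dev/null; python3 look.py w4; python3 - <<'E'
import cv2,json
import sys;sys.path.insert(0,'.')
from h import *
im=cv2.imread("pics/w4.png");p=json.load(open("pics/w4.json"))
u,v=proj(p,towo((-.06,-.045,.083))).astype(int)
v0,u0=max(0,v-50),max(0,u-60)
print(u0,v0);cv2.imwrite("pics/i.png",cv2.resize(im[v0:v0+100,u0:u0+120],None,fx=6,fy=6,interpolation=cv2.INTER_CUBIC))
E
```

```text
t 6.80 st mm [ -54.4 -113.9   99. ] yaw err deg -0.61 (needs turn units -0.10) F [-3.3  1.7  1.3] w 11.9mm
t 7.55 st mm [-112.1  -83.9  164.1] yaw err deg -0.73 (needs turn units -0.12) F [ 0.2 -0.3 -1. ] w 40.0mm
win [195. 142.] wheel [294. 141.] axis [  7. 148.] mark [ 37. 203.]
135 92
```

View pics/i.png

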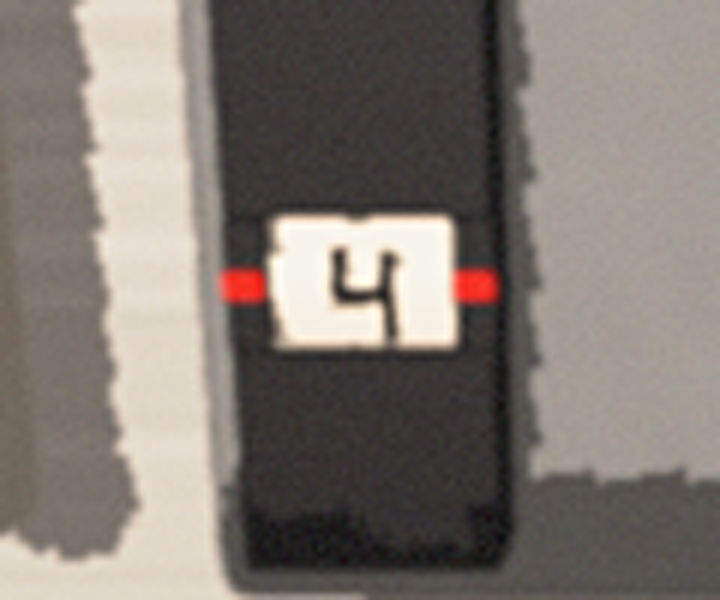

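The 4 spans rows 248–340 of the crop, with the ticks at 286, so it looks slightly low. I'll quantify it from the pixels.

```bash
python3 - <<'E'
from h import *
import json
im=cv2.imread("pics/w4.png");p=json.load(open("pics/w4.json"))
g=im.astype(int).min(2);sub=g[126:153,188:206]
d=(255-sub).astype(float);
for r in range(126,152): print(r,g[r,188:206].tolist())
b=blobs(im,(0,150,120),(6,255,255),(165,120,225,165),4);print(b)
for r in(133.2,148.5): print(r,[tost(onz(p,(196,r),z)).round(4).tolist() for z in(.083,.080,.077)])
for c,_ in b: print(tost(onz(p,c,.083)))
E
```

```text
126 [42, 49, 46, 45, 48, 45, 49, 47, 46, 48, 43, 46, 47, 47, 46, 44, 48, 42]
127 [87, 85, 87, 86, 75, 58, 58, 58, 69, 84, 88, 85, 86, 84, 87, 85, 84, 88]
128 [176, 177, 179, 168, 151, 120, 111, 119, 146, 174, 178, 179, 175, 178, 177, 178, 179, 174]
129 [233, 233, 237, 234, 224, 197, 191, 199, 220, 233, 234, 234, 234, 235, 235, 237, 236, 233]
130 [236, 237, 237, 238, 237, 234, 234, 232, 235, 236, 235, 237, 235, 236, 235, 235, 235, 237]
131 [234, 235, 234, 235, 234, 235, 236, 235, 235, 234, 235, 234, 234, 235, 233, 234, 232, 233]
132 [235, 231, 222, 213, 218, 225, 232, 235, 236, 233, 230, 226, 229, 234, 235, 235, 234, 233]
133 [234, 221, 165, 127, 144, 206, 234, 237, 235, 230, 206, 177, 196, 227, 235, 234, 236, 234]
134 [237, 212, 117, 53, 114, 200, 237, 237, 235, 220, 149, 92, 122, 182, 227, 237, 235, 234]
135 [238, 216, 120, 47, 114, 201, 237, 239, 238, 218, 131, 54, 86, 150, 210, 234, 236, 235]
136 [237, 219, 131, 55, 107, 184, 229, 238, 238, 217, 136, 61, 110, 175, 222, 235, 235, 235]
137 [237, 218, 132, 63, 119, 185, 225, 238, 239, 215, 122, 69, 143, 214, 237, 237, 235, 233]
138 [
[... 899 characters left out ...]
29, 228, 226]
148 [215, 217, 215, 217, 215, 208, 208, 217, 220, 215, 178, 109, 99, 153, 206, 218, 216, 217]
149 [158, 158, 159, 156, 155, 142, 140, 153, 157, 157, 137, 100, 101, 129, 160, 158, 157, 159]
150 [78, 76, 75, 77, 78, 63, 63, 71, 74, 80, 69, 58, 55, 69, 75, 80, 76, 79]
151 [39, 39, 42, 43, 47, 42, 45, 46, 38, 44, 46, 42, 48, 40, 48, 41, 43, 40]
[(array([175.1, 139.3]), [172, 137, 7, 6, 38]), (array([213.9, 139.4]), [211, 137, 7, 6, 39])]
133.2 [[-0.0536, -0.0458, 0.083], [-0.0539, -0.0453, 0.08], [-0.0542, -0.0448, 0.077]]
148.5 [[-0.0644, -0.0452, 0.083], [-0.0648, -0.0446, 0.08], [-0.0652, -0.044, 0.077]]
[-0.0576895  -0.03078608  0.083     ]
[-0.05814368 -0.05823078  0.083     ]
```

```bash
python3 - <<'E'
from h import *
import json
for n,(r0,r1,c0,c1) in dict(w1=(130,156,216,250),w3=(120,148,176,220)).items():
    im=cv2.imread(f"pics/{n}.png");p=json.load(open(f"pics/{n}.json"));g=im.astype(int).min(2)
    b=blobs(im,(0,150,120),(6,255,255),(165,110,260,165),4);t=np.mean([c for c,_ in b],0)
    T=tost(onz(p,t,.083));print(n,"ticks",t,T.round(4), len(b))
    c=int(t[0])
    for r in range(r0,r1): print(r,"%.1f"%((tost(onz(p,(t[0],r),.081))[0]-T[0])*1e3),g[r,c-8:c+9].tolist())
E
```

```text
w1 ticks [232.3  143.65] [-0.0577 -0.0446  0.083 ] 2
130 11.1 [45, 44, 45, 49, 44, 48, 46, 46, 48, 46, 53, 43, 43, 44, 46, 49, 48]
131 10.3 [49, 46, 45, 47, 47, 43, 43, 44, 45, 48, 40, 44, 47, 47, 47, 44, 40]
132 9.4 [45, 44, 41, 42, 42, 49, 51, 48, 46, 46, 48, 48, 48, 48, 43, 44, 41]
133 8.6 [64, 62, 62, 63, 57, 40, 41, 41, 45, 40, 44, 47, 40, 51, 51, 53, 52]
134 7.8 [130, 130, 131, 131, 105, 61, 43, 43, 50, 44, 45, 38, 50, 80, 103, 108, 97]
135 6.9 [197, 196, 200, 191, 170, 111, 102, 105, 107, 105, 88, 58, 64, 136, 174, 180, 174]
136 6.1 [226, 224, 223, 225, 209, 187, 179, 179, 184, 181, 151, 94, 90, 166, 217, 227, 225]
137 5.3 [225, 224, 224, 227, 226, 224, 226, 227, 228, 228, 197, 121, 85, 152, 215, 227, 225]
138 4.4 [226, 224, 225, 227, 226, 227, 228, 230, 231, 229, 200, 125, 74, 128, 194, 223, 227]
139 3.6 [224, 224, 225, 222, 206, 196, 192, 198, 194, 193, 160, 100, 65, 111, 188, 225, 225]
140 2.8 [222, 224, 223, 204, 151, 112, 102, 103, 103, 94, 83, 53, 60, 115, 184, 224, 225]
141 1.9 [222, 223, 224, 193, 117, 52, 56, 85, 90, 89, 90, 92, 118, 159, 200, 222, 224]
142 1.1 [221, 
[... 3069 characters left out ...]
0, 102, 77, 175, 234]
140 -4.3 [230, 230, 232, 232, 196, 94, 61, 145, 199, 207, 208, 203, 163, 81, 64, 156, 222]
141 -5.0 [230, 230, 232, 232, 197, 99, 33, 76, 103, 107, 107, 105, 83, 34, 48, 126, 202]
142 -5.7 [229, 230, 231, 232, 197, 110, 43, 31, 46, 50, 53, 52, 48, 17, 45, 125, 198]
143 -6.4 [213, 220, 220, 218, 194, 130, 74, 69, 95, 120, 119, 120, 96, 50, 46, 123, 188]
144 -7.1 [142, 159, 164, 159, 158, 127, 85, 82, 115, 139, 143, 140, 113, 67, 38, 95, 140]
145 -7.8 [62, 79, 76, 75, 75, 70, 57, 55, 63, 82, 83, 82, 67, 47, 35, 50, 68]
146 -8.6 [38, 36, 40, 42, 45, 42, 43, 44, 47, 40, 46, 43, 37, 43, 44, 47, 39]
147 -9.3 [53, 50, 53, 50, 50, 50, 57, 53, 49, 52, 50, 54, 54, 52, 55, 51, 50]
```

The 4's crossbar is 1.2–1.3 mm (about 3°) below the ticks, and the pitch of 15.5 mm confirms a drum radius near 25 mm. A small trim of about 1.6 mm at the wheel is worth making.

```bash
python3 -m jog '[40,0.6,0.4,0.2,0, 40,0.55,0.3,0.4,0, 40,0,0,0.6,0.1, 40,0,0,0.4,0, 40,0,0,0,0, 40,0,0,0,0]' >/dev/null; python3 -c "from h import *;st()"
```

```text
t 8.10 st mm [ -57.6 -118.9   95.7] yaw err deg -1.61 (needs turn units -0.27) F [-0.1  0.1  0.6] w 40.0mm
```

```bash
python3 -m jog '[40,-0.08,-0.13,0,-0.27, 40,0,0,0,0, 24,0,0,0,0, 10,0,0,0,0, 6,0,0,0,0, 6,0,0,0,0, 6,0,0,0,0, 6,0,0,0,0]' 8 >/dev/null; python3 -c "from h import *;st()"; python3 -m jog '[6,0.065,0,0,0, 6,0,0,0,0, 6,0,0,0,0]' 8 >/dev/null; python3 -c "from h import *;st()"
```

```text
t 8.77 st mm [ -59.6 -113.8   99.1] yaw err deg 0.19 (needs turn units 0.03) F [ 1.7  1.6 -6.2] w 11.8mm
t 9.02 st mm [ -58.2 -113.7   99. ] yaw err deg 0.18 (needs turn units 0.03) F [-0.9 -0.4  0. ] w 11.8mm
```

```bash
python3 -m jog '[6,0.02,0,0,0, 6,0,0,0,0, 30,0,0,0,0, 36,0,0,0,0, 40,0,0,-0.6,0, 40,-0.4,-0.2,-0.5,0, 40,-0.7,-0.3,-0.5,0, 40,-0.3,-0.25,0,0, 40,-0.1,0,0,0, 40,0,0,0,0, 40,0,0,0,0]' >/dev/null; python3 look.py w5; cat > dig.py <<'E'
from h import *
import json,sys
n=sys.argv[1]
im=cv2.imread(f"pics/{n}.png");p=json.load(open(f"pics/{n}.json"));g=im.astype(int).min(2)
b=blobs(im,(0,150,120),(6,255,255),(150,100,260,175),4);b=[x for x in b if x[1][4]<80];t=np.mean([c for c,_ in b],0);print(b)
T=tost(onz(p,t,.083));c=int(t[0])
for r in range(int(t[1])-13,int(t[1])+14): print(r,"%.1f"%((tost(onz(p,(t[0],r),.081))[0]-T[0])*1e3),g[r,c-8:c+9].tolist())
E
python3 dig.py w5
```

```text
t 9.93 st mm [-117.9  -82.5  163.1] yaw err deg 0.20 (needs turn units 0.03) F [ 0.3  0.4 -0.1] w 39.8mm
win [198. 134.] wheel [298. 135.] axis [  6. 136.] mark [ 35. 194.]
[(array([177.2, 130.5]), [174, 128, 7, 6, 40]), (array([216.6, 131.4]), [214, 129, 7, 6, 37])]
117 9.5 [54, 53, 53, 50, 55, 53, 54, 54, 55, 51, 54, 50, 51, 55, 50, 57, 53]
118 8.8 [58, 54, 49, 46, 49, 51, 51, 54, 48, 47, 52, 50, 47, 52, 50, 48, 50]
119 8.1 [112, 105, 96, 97, 92, 94, 94, 81, 62, 73, 84, 89, 90, 87, 89, 85, 89]
120 7.4 [194, 185, 181, 180, 185, 182, 178, 154, 126, 146, 171, 180, 178, 177, 178, 178, 181]
121 6.7 [233, 233, 233, 233, 233, 233, 232, 220, 204, 214, 232, 234, 234, 233, 234, 235, 234]
122 6.0 [235, 236, 235, 233, 223, 218, 228, 234, 233, 235, 237, 232, 226, 218, 224, 231, 237]
123 5.3 [234, 235, 234, 219, 178, 148, 189, 231, 236, 237, 234, 226, 183, 145, 155, 192, 225]
124 4.7 [235, 234, 236, 220, 150, 86, 139, 216, 235, 237, 235, 226, 168, 85, 80, 139, 206]
125 4.0 [234, 235, 237, 227, 159, 69, 108, 200, 237, 237, 238, 227, 166, 72, 61, 120, 204]
126 3.3 [235, 236, 237, 230, 168, 69, 100
[... 889 characters left out ...]
29, 230, 229, 227, 229, 229, 228, 230, 231, 231, 195, 92, 75, 178, 230]
137 -4.4 [227, 228, 227, 227, 229, 228, 226, 227, 228, 228, 228, 230, 193, 97, 65, 149, 218]
138 -5.1 [226, 225, 227, 226, 226, 228, 226, 226, 226, 227, 229, 229, 194, 111, 62, 122, 197]
139 -5.8 [228, 228, 227, 229, 226, 228, 228, 227, 228, 228, 230, 228, 213, 161, 119, 152, 209]
140 -6.5 [216, 212, 216, 214, 215, 215, 215, 218, 217, 218, 219, 219, 210, 193, 177, 199, 228]
141 -7.2 [160, 156, 156, 159, 158, 158, 158, 156, 158, 155, 157, 157, 163, 168, 181, 187, 196]
142 -7.9 [75, 74, 76, 78, 77, 79, 79, 73, 78, 75, 78, 76, 78, 87, 96, 97, 101]
143 -8.6 [44, 43, 43, 37, 40, 44, 42, 45, 44, 45, 46, 39, 44, 43, 43, 39, 40]
```

The 4 is now centred: it spans +5.3 to −5.6 mm about the ticks, with the crossbar at 0.0. Next, the crank.

```bash
python3 -m jog '[50,-0.2,0,-0.7,0, 50,-0.2,-0.5,-0.7,0, 50,-0.2,-0.8,-0.4,0, 50,-0.2,-0.8,-0.2,0, 50,0,-0.6,0,0, 50,0,-0.2,0,0, 50,0,0,0,0, 50,0,0,0,0]' >/dev/null; python3 look.py w6;  python3 -m jog '[50,0.4,0,0.5,0, 50,0.4,0,0.5,0, 50,0,0,0,0, 50,0,0,0,0]' >/dev/null; python3 look.py w7; python3 -c "
import cv2;a,b=[cv2.imread(f'pics/w{i}.png')[0:240,100:500] for i in(6,7)]
cv2.imwrite('pics/j.png',cv2.resize(cv2.vconcat([a,b]),None,fx=1.25,fy=1.25))"
```

```text
t 10.65 st mm [-147.7   31.9  239.1] yaw err deg -0.51 (needs turn units -0.09) F [-0.5  0.7 -0.1] w 49.9mm
win [333.  92.] wheel [410.  91.] axis [199.  93.] mark [205. 141.]
t 11.03 st mm [-111.8   23.4  197.3] yaw err deg -1.00 (needs turn units -0.17) F [0.2 0.4 0.1] w 50.0mm
win [333. 135.] wheel [419. 134.] axis [181. 141.] mark [189. 190.]
```

View pics/j.png

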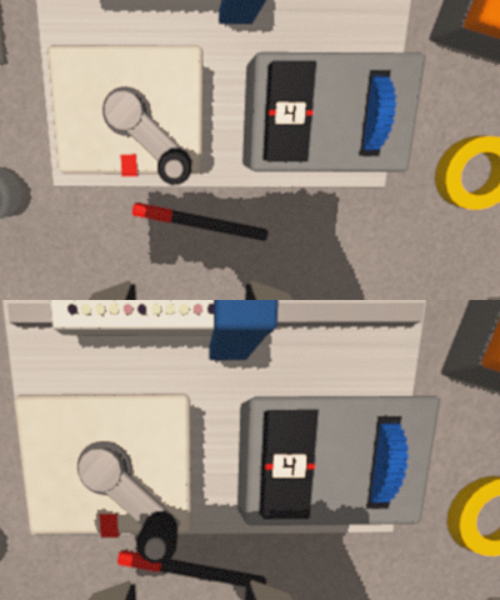

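The wrist views show the hub at (200,87) then (182,134), the knob top at (239,134) then (223,198), and the mark at (203,132) then (187,180). The 4 sits centred in both.

```bash
python3 - <<'E'
from h import *
import json
p6,p7=[json.load(open(f"pics/w{i}.json")) for i in(6,7)]
for n,a,b,z in(("hub",(200,87.2),(181.6,133.6),.105),("knob",(239.2,134.4),(223.2,197.6),.147),("mark",(203.2,132),(187.2,180),.085),("tickmid",(332,90.5),(331.5,133),.083)):
    x,e=tri(ray(p6,a),ray(p7,b));print(n,(tost(x)*1e3).round(1),np.round(e,4),[(tost(onz(p,c,z))*1e3).round(1).tolist() for p,c in((p6,a),(p7,b))])
E
```

```text
hub [-55.1  75.2  94.9] [0.0001 0.0001] [[-55.7, 73.5, 105.0], [-54.1, 73.1, 105.0]]
knob [-91.2  40.2 147.6] [0.0004 0.0004] [[-91.4, 39.8, 147.0], [-91.3, 40.6, 147.0]]
mark [-94.7  76.1  84. ] [0.0001 0.0001] [[-94.6, 75.8, 85.0], [-94.4, 75.9, 85.0]]
tickmid [-58.3 -44.9  79.2] [0.0001 0.0001] [[-58.5, -43.8, 83.0], [-58.0, -44.0, 83.0]]
```

```bash
python3 -m jog '[50,0.5,-0.42,0.3,-0.15, 50,0,0,0,0, 50,0,0,0,0, 50,0,0,0,0]' >/dev/null; python3 -c "from h import *;st()"
```

```text
t 11.42 st mm [-91.4  36.  186.5] yaw err deg -0.35 (needs turn units -0.06) F [-0.9  0.1 -0.1] w 50.1mm
```

```bash
python3 -m jog '[50,0,-0.12,0.5,-0.06, 50,0,0,0.5,0, 50,0,0,0.32,0, 50,0,0,0,0, 50,0,0,0,0]' >/dev/null; python3 -c "from h import *;st()"
```

```text
t 11.83 st mm [-90.   38.2 136.9] yaw err deg -0.12 (needs turn units -0.02) F [-0.1  0.8  0.4] w 50.3mm
```

```bash
python3 -m jog '[50,-0.02,-0.07,0.1,0, 40,0,0,0,0, 30,0,0,0,0, 20,0,0,0,0, 15,0,0,0,0, 15,0,0,0,0, 15,0,0,0,0]' 20 >/dev/null; python3 -c "from h import *;st()"
```

```text
t 12.42 st mm [-89.6  41.2 137.2] yaw err deg -0.17 (needs turn units -0.03) F [ 0.3 -0.1 -3.3] w 21.4mm
```

Gripped the knob (21.4 mm). A first short arc toward the mark will calibrate tracking.

```bash
python3 -m jog '[15,-0.16,-0.19,0,0, 15,-0.12,-0.22,0,0]' 20 >/dev/null; python3 -c "from h import *;st()";python3 -m jog '[15,-0.06,-0.24,0,0]' 20 >/dev/null; python3 -c "from h import *;st()"; python3 -m jog '[15,0,0,0,0, 15,0,0,0,0]' 20 >/dev/null; python3 -c "from h import *;st()"
```

```text
t 12.58 st mm [-99.5  55.4 136.9] yaw err deg -0.43 (needs turn units -0.07) F [-0.9 -2.7  5. ] w 21.3mm
t 12.67 st mm [-102.8   64.8  136.9] yaw err deg -0.49 (needs turn units -0.08) F [-2.  -3.7  5.6] w 21.6mm
t 12.83 st mm [-103.7   68.6  137.1] yaw err deg -0.28 (needs turn units -0.05) F [ 3.8 -1.9 -4.1] w 21.4mm
```

```bash
cat > plan.py <<'E'
# plan.py n total_deg : prints rows (x,y units) along the circle from the present TCP
from h import *
import sys
A=np.array([-.0548,.0752]);Rr=.0495   # TCP circle in station frame
p=st()[:2];r=p-A;th=np.arctan2(r[1],-r[0]);print("theta deg %.1f r mm %.1f"%(np.degrees(th),1e3*np.linalg.norm(r)))
n=int(sys.argv[1]);t=th+np.radians(float(sys.argv[2]))*np.arange(n+1)/n
q=np.c_[A[0]-Rr*np.cos(t),A[1]+Rr*np.sin(t)];q[0]=p if len(sys.argv)<4 else q[0]
d=np.diff(q,axis=0)/.04
print("  ".join("%.2f,%.2f"%(a,-b) for a,b in d))
E
python3 plan.py 6 84
```

```text
t 12.83 st mm [-103.7   68.6  137.1] yaw err deg -0.28 (needs turn units -0.05) F [ 3.8 -1.9 -4.1] w 21.4mm
theta deg -7.7 r mm 49.3
-0.01,-0.30  0.07,-0.29  0.14,-0.27  0.20,-0.23  0.25,-0.17  0.28,-0.11
```

```bash
python3 -m jog '[15,-0.01,-0.30,0,0, 15,0.07,-0.29,0,0, 15,0.14,-0.27,0,0, 15,0.20,-0.23,0,0, 15,0.25,-0.17,0,0, 15,0.28,-0.11,0,0]' 20 >/dev/null; python3 plan.py 6 84
```

```text
t 13.33 st mm [-70.3 124.  136.9] yaw err deg -0.27 (needs turn units -0.04) F [-2.3 -6.2  1.3] w 21.6mm
theta deg 72.4 r mm 51.2
0.31,-0.02  0.30,0.02  0.29,0.09  0.26,0.16  0.21,0.21  0.15,0.26
```

```bash
python3 -m jog '[15,0.31,-0.02,0,0, 15,0.30,0.02,0,0, 15,0.29,0.09,0,0, 15,0.26,0.16,0,0, 15,0.21,0.21,0,0, 15,0.15,0.26,0,0]' 20 >/dev/null; python3 plan.py 8 112
```

```text
t 13.83 st mm [-11.2 102.6 137.1] yaw err deg 0.24 (needs turn units 0.04) F [ 0.3  3.2 -2.8] w 21.5mm
theta deg 147.8 r mm 51.5
0.09,0.30  0.06,0.30  -0.01,0.30  -0.09,0.29  -0.15,0.26  -0.21,0.21  -0.26,0.16  -0.29,0.09
```

```bash
python3 -m jog '[15,0.09,0.30,0,0, 15,0.06,0.30,0,0, 15,-0.01,0.30,0,0, 15,-0.09,0.29,0,0, 15,-0.15,0.26,0,0, 15,-0.21,0.21,0,0, 15,-0.26,0.16,0,0, 15,-0.29,0.09,0,0]' 20 >/dev/null; python3 plan.py 8 112
```

```text
t 14.50 st mm [-45.7  26.6 137.1] yaw err deg 0.40 (needs turn units 0.07) F [ 3.6  9.5 -3.8] w 21.4mm
theta deg -100.7 r mm 49.5
-0.30,0.02  -0.30,-0.05  -0.27,-0.12  -0.24,-0.19  -0.18,-0.24  -0.12,-0.28  -0.05,-0.30  0.02,-0.30
```

```bash
python3 -m jog '[15,-0.30,0.02,0,0, 15,-0.30,-0.05,0,0, 15,-0.27,-0.12,0,0, 15,-0.24,-0.19,0,0, 15,-0.18,-0.24,0,0, 15,-0.12,-0.28,0,0, 15,-0.05,-0.30,0,0, 15,0.02,-0.30,0,0]' 20 >/dev/null; python3 - <<'E'
import numpy as np
P=np.array([(-103.7,68.6),(-70.3,124),(-11.2,102.6),(-45.7,26.6),(-89.6,41.2),(-99.5,55.4)])
s=np.linalg.lstsq(np.c_[2*P,np.ones(len(P))],(P**2).sum(1),rcond=None)[0];print(s[:2],np.sqrt(s[2]+s[0]**2+s[1]**2),np.linalg.norm(P-s[:2],axis=1))
E
sed -i 's/A=np.array.*/A=np.array([-.0545,.0755]);Rr=.0500/' plan.py
python3 plan.py 20 280
```

```text
[-53.93207101  76.3682544 ] 50.26227288281687 [50.37055224 50.36558635 50.14114448 50.44448572 50.08999178 50.16077995]
t 15.17 st mm [-104.    76.6  136.9] yaw err deg -0.14 (needs turn units -0.02) F [-6.1 -2.8  6.2] w 21.3mm
theta deg 1.2 r mm 49.5
0.03,-0.30  0.12,-0.28  0.18,-0.25  0.23,-0.19  0.27,-0.13  0.30,-0.06  0.30,0.01  0.29,0.09  0.26,0.15  0.22,0.21  0.16,0.26  0.09,0.29  0.02,0.30  -0.05,0.30  -0.13,0.28  -0.19,0.24  -0.24,0.19  -0.28,0.12  -0.30,0.05  -0.30,-0.02
```

Circle fit: centre (−53.9, 76.4), r 50.3, residuals 0.3 mm. The first full turn is complete (θ ≈ 360°), and I'm going on.

```bash
sed -i 's/A=np.array.*/A=np.array([-.0539,.0764]);Rr=.0502/' plan.py
python3 -m jog '[15,0.03,-0.30,0,0, 15,0.12,-0.28,0,0, 15,0.18,-0.25,0,0, 15,0.23,-0.19,0,0, 15,0.27,-0.13,0,0, 15,0.30,-0.06,0,0, 15,0.30,0.01,0,0, 15,0.29,0.09,0,0, 15,0.26,0.15,0,0, 15,0.22,0.21,0,0]' 20 >/dev/null; python3 plan.py 14 196
```

```text
t 16.00 st mm [-19.1 112.5 137. ] yaw err deg 0.21 (needs turn units 0.04) F [-3.3  1.8 -1.3] w 21.5mm
theta deg 134.0 r mm 50.1
0.19,0.24  0.13,0.28  0.06,0.30  -0.02,0.31  -0.09,0.29  -0.16,0.26  -0.22,0.22  -0.26,0.16  -0.29,0.09  -0.31,0.02  -0.30,-0.06  -0.28,-0.13  -0.24,-0.19  -0.18,-0.24
```

θ = 360 + 134 = 494°.

```bash
python3 -m jog '[15,0.19,0.24,0,0, 15,0.13,0.28,0,0, 15,0.06,0.30,0,0, 15,-0.02,0.31,0,0, 15,-0.09,0.29,0,0, 15,-0.16,0.26,0,0, 15,-0.22,0.22,0,0, 15,-0.26,0.16,0,0, 15,-0.29,0.09,0,0, 15,-0.31,0.02,0,0, 15,-0.30,-0.06,0,0, 15,-0.28,-0.13,0,0, 15,-0.24,-0.19,0,0, 15,-0.18,-0.24,0,0]' 20 >/dev/null; python3 plan.py 14 196
```

```text
t 17.17 st mm [-93.3  45.1 137. ] yaw err deg -0.11 (needs turn units -0.02) F [-0.1 -3.1 -0.7] w 21.3mm
theta deg -38.4 r mm 50.4
-0.16,-0.26  -0.09,-0.29  -0.02,-0.31  0.06,-0.30  0.13,-0.28  0.19,-0.24  0.24,-0.19  0.28,-0.12  0.30,-0.05  0.30,0.02  0.29,0.10  0.26,0.16  0.21,0.22  0.15,0.27
```

θ = 720 − 38 = 682°.

```bash
python3 -m jog '[15,-0.16,-0.26,0,0, 15,-0.09,-0.29,0,0, 15,-0.02,-0.31,0,0, 15,0.06,-0.30,0,0, 15,0.13,-0.28,0,0, 15,0.19,-0.24,0,0, 15,0.24,-0.19,0,0, 15,0.28,-0.12,0,0, 15,0.30,-0.05,0,0, 15,0.30,0.02,0,0, 15,0.29,0.10,0,0, 15,0.26,0.16,0,0, 15,0.21,0.22,0,0, 15,0.15,0.27,0,0]' 20 >/dev/null; python3 plan.py 12 168
```

```text
t 18.33 st mm [-10.1 101.1 136.9] yaw err deg 0.03 (needs turn units 0.01) F [-4.3  2.  -1. ] w 21.4mm
theta deg 150.6 r mm 50.3
0.11,0.28  0.04,0.30  -0.03,0.30  -0.10,0.29  -0.17,0.25  -0.23,0.21  -0.27,0.15  -0.30,0.08  -0.31,0.00  -0.30,-0.07  -0.27,-0.14  -0.23,-0.20
```

θ = 870.6°. This arc stops well short of 1080°.

```bash
python3 -m jog '[15,0.11,0.28,0,0, 15,0.04,0.30,0,0, 15,-0.03,0.30,0,0, 15,-0.10,0.29,0,0, 15,-0.17,0.25,0,0, 15,-0.23,0.21,0,0, 15,-0.27,0.15,0,0, 15,-0.30,0.08,0,0, 15,-0.31,0,0,0, 15,-0.30,-0.07,0,0, 15,-0.25,-0.12,0,0, 15,0,0,0,0, 15,0,0,0,0]' 20 >/dev/null; python3 plan.py 4 30
```

```text
t 19.42 st mm [-84.3  36.  137.2] yaw err deg 0.21 (needs turn units 0.03) F [  7.4   4.9 -12.3] w 21.1mm
theta deg -53.0 r mm 50.6
-0.12,-0.11  -0.11,-0.12  -0.09,-0.14  -0.07,-0.15
```

```bash
python3 -m jog '[15,-0.16,-0.14,0,0, 15,-0.13,-0.16,0,0, 15,-0.10,-0.18,0,0, 15,-0.07,-0.18,0,0, 15,0,0,0,0, 15,0,0,0,0]' 20 >/dev/null; python3 plan.py 1 5; python3 - <<'E'
# station yaw from the wrist pictures: base near edge (plane z=.012) and gearbox/console near top edges
from h import *
import json
for i in(6,7):
    im=cv2.imread(f"pics/w{i}.png");p=json.load(open(f"pics/w{i}.json"))
    g=cv2.GaussianBlur(cv2.cvtColor(im,cv2.COLOR_BGR2GRAY),(3,3),0)
    L=cv2.createLineSegmentDetector().detect(g)[0][:,0]
    for l in L:
        if np.hypot(l[2]-l[0],l[3]-l[1])<45 or max(l[1],l[3])>215: continue
        a,b=[tost(onz(p,q,.012)) for q in(l[:2],l[2:])];d=b-a;ang=(np.degrees(np.arctan2(d[1],d[0]))+45)%90-45
        print(i,l.round(0),"len %.0f ang %.2f"%(1e3*np.linalg.norm(d),ang))
E
```

```text
t 19.92 st mm [-100.8   57.4  137.3] yaw err deg -0.01 (needs turn units -0.00) F [  8.    2.3 -11.3] w 21.1mm
theta deg -22.0 r mm 50.6
-0.03,-0.11
6 [293. 129. 297.  49.] len 87 ang -0.93
6 [ 1. 46. 94. 47.] len 102 ang -0.87
6 [310. 127. 314.  52.] len 81 ang -0.77
6 [95. 46. 89.  0.] len 44 ang -0.60
6 [301. 150. 383. 150.] len 99 ang -0.06
6 [387. 122. 395.  56.] len 72 ang -0.99
6 [353.  49. 346. 128.] len 85 ang -0.78
6 [247.   8. 183.   8.] len 68 ang -0.74
6 [260. 122. 260.  38.] len 89 ang -0.04
6 [407. 137. 306. 137.] len 121 ang -0.78
6 [512.  55. 442.  33.] len 85 ang -15.86
6 [304.  41. 421.  41.] len 128 ang -0.63
6 [311. 192. 210. 173.] len 127 ang -11.99
6 [144. 148. 214. 148.] len 83 ang -0.92
6 [100.   0. 106.  49.] len 48 ang -1.05
6 [128.   0. 142. 147.] len 154 ang -0.84
6 [221. 164. 314. 183.] len 117 ang -12.47
6 [305.  46. 300. 133.] len 95 ang -0.84
6 [148. 136. 193. 136.] len 53 ang -0.78
6 [257.  38. 141.  38.] len 126 ang -0.31
6 [142.  34. 257.  34.] len 125 ang -0.56
6 [441.  44. 429. 121.] len 82 ang -0.63
7 [289. 162. 292.  83.] len 80 ang -0.78
7 [42
[... 235 characters left out ...]
 [392. 166. 401.  93.] len 75 ang -0.78
7 [323.  17. 434.  16.] len 106 ang -0.70
7 [251. 168. 250.  78.] len 91 ang -0.39
7 [452.  57. 475.  -0.] len 52 ang -15.40
7 [307.  76. 428.  76.] len 121 ang -0.81
7 [512.  79. 461.  63.] len 56 ang -15.65
7 [72. 13. 79. 61.] len 42 ang -0.32
7 [126. 185. 176. 185.] len 54 ang -0.84
7 [101.   0. 124. 184.] len 177 ang -0.85
7 [430.  73. 441.   0.] len 64 ang -1.18
7 [300.  81. 297. 167.] len 88 ang -1.08
7 [246.  77. 114.  78.] len 130 ang -0.39
7 [113.  74. 248.  73.] len 133 ang -0.70
7 [244. 186. 373. 186.] len 142 ang -0.87
7 [326.   2. 438.   2.] len 106 ang -0.71
7 [452.  79. 438. 166.] len 88 ang -0.56
7 [374.  79. 304.  80.] len 70 ang -0.39
```

The station yaw is −0.8° from my frame, so the mark lies at θ = +0.8°. I'm at −22.0° and approach in two steps.

```bash
python3 -m jog '[15,-0.07,-0.2,0,0, 15,-0.04,-0.2,0,0, 15,0,0,0,0, 15,0,0,0,0]' 20 >/dev/null; python3 plan.py 1 5
```

```text
t 20.25 st mm [-103.7   67.   137.2] yaw err deg -0.30 (needs turn units -0.05) F [ 5.9  2.7 -8.9] w 21.1mm
theta deg -10.7 r mm 50.6
-0.00,-0.11
```

```bash
python3 -m jog '[15,-0.02,-0.15,0,0, 15,0,-0.12,0,0, 15,0,0,0,0, 15,0,0,0,0]' 20 >/dev/null; python3 plan.py 1 5
```

```text
t 20.58 st mm [-104.3   71.7  137.2] yaw err deg -0.56 (needs turn units -0.09) F [ 5.4  1.8 -9. ] w 21.3mm
theta deg -5.3 r mm 50.7
0.01,-0.11
```

```bash
python3 -m jog '[15,0,-0.10,0,0, 15,0,-0.10,0,0, 15,0,0,0,0, 15,0,0,0,0]' 20 >/dev/null; python3 plan.py 1 5
```

```text
t 20.92 st mm [-104.5   77.   137.2] yaw err deg -0.69 (needs turn units -0.12) F [ 4.5 -2.1 -5.6] w 21.4mm
theta deg 0.7 r mm 50.6
0.02,-0.11
```

θ is 0.7° against the 0.8° target. Letting go and checking from above.

```bash
python3 -m jog '[30,0,0,0,0, 40,0,0,0,0, 50,0,0,0,0, 50,0,0,0,0, 50,0,0,-0.6,0, 50,0,0,-0.8,0, 50,-0.4,0.2,-0.8,0, 50,-0.4,0.3,-0.4,0, 50,-0.3,0,0,0, 50,0,0,0,0, 50,0,0,0,0]' >/dev/null; python3 look.py w8; cp pics/w8.png pics/k.png
```

```text
t 21.83 st mm [-158.7   59.4  243.4] yaw err deg -0.50 (needs turn units -0.08) F [ 0.1 -0.2  0.2] w 50.2mm
win [362.  83.] wheel [439.  82.] axis [232.  82.] mark [234. 131.]
```

View pics/k.png

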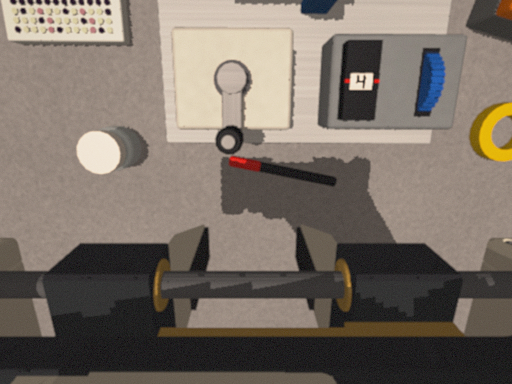

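The arm covers the mark, with the hub at (231,77) and knob at (229,141); the 4 is still centred. Now the numeric angle of the arm's edges relative to the station's.

```bash
python3 - <<'E'
from h import *
import json
im=cv2.imread("pics/w8.png");p=json.load(open("pics/w8.json"));g=cv2.cvtColor(im,cv2.COLOR_BGR2GRAY)
L=cv2.createLineSegmentDetector().detect(g)[0][:,0]
for l in L:
    n=np.hypot(l[2]-l[0],l[3]-l[1])
    if n<18 or max(l[1],l[3])>150 or min(l[0],l[2])<160 or max(l[0],l[2])>400: continue
    z=.101 if 215<l[0]<247 else .085 if l[0]<300 else .075
    a,b=[tost(onz(p,q,z)) for q in(l[:2],l[2:])];d=b-a
    print(l.round(1),"len %.0f ang %.2f"%(1e3*np.linalg.norm(d),(np.degrees(np.arctan2(d[1],d[0]))+45)%90-45),(a[:2]*1e3).round(1))
c=cv2.HoughCircles(cv2.resize(g,None,fx=4,fy=4,interpolation=cv2.INTER_CUBIC)[:640],cv2.HOUGH_GRADIENT,1,100,param1=100,param2=25,minRadius=20,maxRadius=80)
for x,y,r in c[0]: print("circ",x/4,y/4,r/4)
for n,q,z in(("hub",(231.3,77.3),.105),("knob",(229.3,141),.147)): print(n,tost(onz(p,q,z)).round(4))
E
python3 dig.py w8 | awk 'NR>5 && NR<26'
```

```text
[349.4  89.6 370.6  89.7] len 20 ang -0.91 [-65.3 -35.9]
[370.6  72.1 351.9  72.1] len 18 ang -0.47 [-49.7 -54.9]
[317.  123.2 321.4  45.6] len 70 ang -0.83 [-96.5  -6.1]
[321.7  45.4 334.7  32.2] len 16 ang 44.16 [-26.1  -7.4]
[336.7 118.3 342.2  44.3] len 67 ang -0.89 [-92.  -25.3]
[220.5  97.5 212.2  80.5] len 16 ang 25.27 [-72.5  85.5]
[348.1  39.5 381.9  39.3] len 31 ang -0.24 [-21.3 -31.5]
[241.9 127.6 275.6 127.3] len 31 ang -0.16 [-98.6  67.1]
[382.2  40.4 374.1 118.1] len 70 ang -0.84 [-22.3 -63.1]
[373.1 120.1 336.9 119.7] len 36 ang -1.14 [-94.1 -61.3]
[260.6   3.1 235.6   3.1] len 22 ang -0.49 [ 6.3 49.4]
[288.5 126.9 290.9  29.4] len 85 ang -0.27 [-99.3  23. ]
[240.  124.4 240.4  90.6] len 29 ang -1.89 [-95.8  68.8]
[168.1 141.7 211.9 141.7] len 42 ang -0.57 [-112.2  139. ]
[178.1 126.1 218.1 126.3] len 38 ang -0.96 [-97.5 128.3]
[221.1 124.4 220.7  98.1] len 23 ang -0.92 [-95.6  85.7]
[214.4 129.8 179.4 129.7] len 33 ang -0.65 [-101.3   93.9]
[333.1  36.8 327.1 125.6] len 80 ang -0.92 [-18.9 -17.5]
[174.4  25.3 288.1  26.7] len 100 ang -1.10 [-10.5 125.4]
[288.1  29.3 1
[... 1402 characters left out ...]
165 -1.5 [70, 73, 71, 64, 53, 35, 21, 28, 24, 11, 21, 9, 15, 21, 14, 14, 24]
166 -2.5 [72, 72, 69, 73, 61, 56, 50, 41, 36, 34, 36, 21, 25, 20, 26, 23, 10]
167 -3.5 [72, 73, 69, 71, 68, 69, 68, 65, 62, 52, 53, 49, 41, 42, 26, 32, 14]
168 -4.5 [73, 76, 69, 70, 75, 66, 70, 75, 77, 70, 71, 67, 62, 57, 55, 53, 54]
169 -5.5 [68, 64, 73, 66, 70, 73, 78, 73, 75, 72, 64, 72, 70, 71, 67, 71, 65]
170 -6.5 [69, 74, 69, 69, 67, 66, 72, 71, 77, 76, 72, 71, 69, 70, 68, 72, 72]
171 -7.6 [72, 73, 66, 70, 70, 72, 70, 69, 72, 70, 69, 71, 70, 70, 71, 68, 65]
172 -8.6 [69, 65, 71, 68, 70, 72, 73, 73, 71, 74, 72, 70, 76, 70, 66, 68, 76]
173 -9.6 [74, 69, 67, 67, 66, 65, 67, 67, 72, 71, 74, 69, 72, 69, 71, 68, 70]
```

The arm edges give +0.6° and the hub-to-knob line gives −0.6° relative to the mark, so it is at the mark within measuring error. Handing in.

```bash
python3 -c "
from cell import *
print(sign_off())"
```

```text
the job is handed in; nothing more can be done
None
```

The dose wheel stands at 4, and the crank has gone to the red mark and three full turns beyond it. It took about 22 s of the 72 s allowed. I let go and handed the job in; the hand-in gives no verdict.

- **Dose wheel:** I pinched its flat faces and rolled it from 2 to 4 in three strokes. The last close measurement had the 4 centred on the red ticks to about 0.2 mm. It still looked centred in the final picture. My last numeric re-check of the digit failed because the script picked up the red marker pen instead of the ticks, so I relied on the picture there.
- **Crank:** I held the knob and turned clockwise, counting turns from the measured hand position (circle fit good to 0.3 mm), then crept up to the mark from short of it.
- **Crank angle after release:** the two checks disagree slightly, +0.6° from the arm's edges and −0.6° from the hub-to-knob line. That puts it at the mark within measuring error. The arm now covers the mark, so I could not compare the two directly.
- **Forces and bench:** the highest wrist force I saw between moves was about 15 N. I touched only the wheel and the knob. The jar, pen, tape roll and spare plate all showed in the last picture, and I saw no sign that anything had moved.

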